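# Slide the battery module into its charging bay

## Task

The tall blue battery module stands on the lab bench in front of its charging bay: push it with the fingertips, low at its black base so that it slides upright and does not tip, until it is fully home and square against the back of the bay. Then press the green button on the bay's grey housing all the way down, and let it come up again. Do not lift the module, use its handle or push it higher up, do not press the button before the module is home, and leave everything else standing where it is.

Things in the scene. Friction and masses are not known exactly. Their poses are not given: they have to be found in the camera images.
- module: The loose battery module: a black base 105 mm deep (x), 120 wide (y), 40 high; centred on it a blue tower 55 by 110 mm, up to 160 mm, grey panel with lights on its -x side (the side to push); black bar handle on top (12 mm bar along y, 80 long, top at 194 mm). 0.7 to 1 kg, moderate friction, can tip if pushed high. Origin: centre of its underside. z up.
- bay: The charging bay, fixed, open floor between its rails. Origin: on the bench, where the module's origin is when fully home (then same yaw, y within 10 mm). x points into the bay (push direction), y left of that, z up. Behind the docked module a grey housing 55 mm high, 160 mm wide, from x = 52.5 to 172.5 mm, with the green button on top at x = 135 mm.
- bay_stop (a point): Middle of the upright face of the grey housing that stops the module, 52.5 mm ahead of the bay's origin and 30 mm above the bench. The module's far face rests here when home.
- bay_mouth (a point): Middle of the bay's mouth on the bench, 83 mm before the bay's origin. Aluminium rails 30 mm high: inner faces 68 mm either side of the middle line from 40 mm before the bay's origin up to the housing; from there out to the mouth they flare to about 100 mm either side.
- charge_top (a point): Middle of the top of the green push button (34 mm across) on the grey housing. Pressed straight down; 6 mm of travel, 5 N fully down, springs back.
- charge (a joint): Travel of the green button in m: 0 up, 0.006 fully down.
- reagent: Bystander: amber bottle with a blue cap, 54 mm across, 130 mm high, origin under its centre.
- beaker: Bystander: open glass beaker, 64 mm across, 85 mm high, origin under its centre.
- jar: Bystander: jar, 52 mm across, 70 mm high, origin under its centre.
- tipbox: Bystander: clear box with a blue lid, 87 by 122 mm, 65 mm high, origin under its centre.
- mouse: Bystander: round black computer mouse, 60 mm across, 31 mm high, origin under its centre.
- can: Bystander: red can, 66 mm across, 110 mm high, origin under its centre.
Things that resemble listed ones, but are neither listed nor needed, are in the scene too. Leave any yellow look-alike of the module alone.

How it is judged (in metres and radians):
On the way, in this order (a step that is already met when the one before it is completed fails the run):
1. the module is fully home and square in the bay (x of module in the frame of bay above -0.006 m and y of module in the frame of bay between -0.01 and 0.01 m and angle between the x axis of module and the x axis of bay, either way round below 0.08 rad and angle between module's own z axis and vertical below 0.05 rad), for 0.2 s.
2. the green button is pressed right down (value of joint charge above 0.0048 m), for 0.05 s.
At the end, for the whole second after the job is handed in: The module stands upright on the bench, at rest, within 6 mm of the back stop, within 10 mm of the middle of the bay and square to within 0.08 rad; the button has been pressed at least 4.8 mm and is up again (all of step 1 and height (world z) of module below 0.004 m and linear speed of module below 0.01 m/s and value of joint charge below 0.0015 m); the robot touches nothing.
It fails at once if the module is tipped by more than 0.2 rad (angle between module's own z axis and vertical above 0.2 rad).
It fails at once if the module is lifted (height (world z) of module above 0.015 m).
It fails at once if the fingers push the module above its lower part or touch its handle (grasp point more than 85 mm above its underside) (contact force between the fingers and module above 0.5 N and z of the grasp point in the frame of module above 0.085 m).
It fails at once if the button is pressed before the module is home (value of joint charge above 0.003 m and not (x of module in the frame of bay above -0.006 m and y of module in the frame of bay between -0.01 and 0.01 m and angle between the x axis of module and the x axis of bay, either way round below 0.08 rad and angle between module's own z axis and vertical below 0.05 rad)).
It fails at once if another thing is moved by more than 25 mm or knocked over (distance of any of reagent, beaker, jar, tipbox, mouse, can from where it was at the start of the episode above 0.025 m or angle between any of reagent, beaker, jar, tipbox, mouse, can's own z axis and vertical above 0.3 rad).
It also fails if it takes over 53 s, if anything falls off the work surface, if the arm or the gripper's body presses on something with over 40 N, if the wrist force passes 120 N, or if a joint passes its speed limit or range.

## Robot

A 6-joint arm with a two-finger parallel gripper is mounted at the origin on the work surface. World frame = base frame: x ahead of the robot, y to its left, z up, the work surface at z = 0. Lengths are in mm, angles in rad, forces in N, time in s.
With the tool pointing down it reaches from about 275 to 1000 mm from the base axis. Payload 8.4 kg.
Tool frame: the origin (TCP) lies on the centre line of the jaws, within the pads' length; the fingertips stand 25 mm ahead of it and the grasp point (between the pads) lies 6 mm ahead of it; z points along the fingers, x is the direction in which the jaws open and shut, and the axes are right-handed (so a half turn about z gives the same grasp; the last joint's range is limited). The gripper opens to 85 mm and grips with 20 to 120 N. Pads are 22 mm wide; open, the fingers measure 114 mm over their backs; the gripper's body (76 mm by 85 mm) begins 54 mm behind the grasp point. The pads swing forward as they close: fully open they stand 13 mm farther back than shut.
Start: joints at [1.259, 0.353, 1.633, -0, 1.155, -0.002], TCP at [190.541, 595.25, 256.281] pointing down, gripper open.
Joint ranges: [-2.63, 2.63], [-0.92, 2.1], [0.06, 2.66], [-1.3, 4.44], [0, 2.69], [-3.02, 3.02]. Speed limits (rad/s): [2.22, 2.22, 2.79, 3.14, 3.14, 3.14].

## Interface

Orientations are given as [roll, pitch, yaw] about the fixed x, y, z axes, in that order (R = Rz(yaw) Ry(pitch) Rx(roll)).
In Python, from rig import r gives the robot as it stands. The module is installed in compiled form; this text tells all that it offers.
- The arm moves only by the tool jog_arm, never from a script. Its argument "deltas" is a list of rows, each an object with "gripper": the gripper command: -1 is fully open, 1 is shut, values between are in proportion; "translation": the shift along the world's x, y, z in units of 10 cm (1.0 is 10 cm), a list of three; "dr": the turn, a rotation vector about the world's x, y, z in units of pi/2 rad (1.0 is pi/2 rad), a list of three. In form: [{"gripper": gripper, "translation": [x, y, z], "dr": [wx, wy, wz]}, ...]. A call has 1 to 12 rows; each row shifts and turns the commanded pose from where the row before left it; what a row does not reach is not made up. A row lasts 1/12 s, in which the tool goes at most 41.7 mm and 7.16 degrees, less where a joint would pass 70% of its speed; a pose out of reach is approached as far as the arm can. A call with a number of a shift or a turn outside -1 to 1 is refused whole. A call with a gripper value outside its range is refused whole. The fingers move at their own pace and stop on an object; "squeeze" is the grip in N (left out, the last holds). Time passes only in rows, so rows that do not move let the fingers close. It gives the time, the measured TCP pose, the force and the opening at its end, in the units of the state.
- r.sense(): the state, without advancing time (a new reading comes with each control period).
- r.grab_frame(name): name is "scene" or "top"; returns the picture (384x512x3 uint8, blue, green, red); there is no depth.
- r.calibration(name): a dict with "mtx" (3x3 intrinsics, pixels), "k1" (the pictures are not rectified: a ray, as slopes to the right and down, at radius r is drawn at 1 + k1 r^2 times it, then the intrinsics apply), "world_from_camera" (4x4, takes a point from camera to world coordinates). Camera axes: x right, y down, z forward; pixel columns grow to the right and rows downward; lengths in mm; the calibration is good to about 2 mm. A picture is of the moment at which its call begins. calibration takes no time and is no camera call.
- r.sign_off(): hands the job in, once; it reports no verdict.
The state is a dict: "clock": time; "qpos": joint angles; "qvel": joint speeds; "joint_efforts": joint torques, N m; "eef_pos": TCP position; "tcp_rot": TCP orientation; "contact_force": force on the tool from outside, world axes, zero at the start; "wrist_torque": the same for the moment, N m; "opening": opening from 0.0 (shut) to 1.0 (fully open).
Only numpy, scipy, OpenCV 4.12 (cv2) and the standard library are available. Lean on these libraries where they do the work, as an engineer would, in place of code of your own. Each camera call takes 0.05 s, during which the arm holds its last target. There are 200 camera calls.

## Working session

There is one attempt and no reset: what is moved stays moved. The work goes in short steps, Python scripts to look and compute and a tool call to move; the robot and the scene stay as the last step left them, time stands still between calls to the robot, and variables do not carry over. Pictures are saved under pics/ and viewed, about 8 in all and at most 12, crops included, and the job is handed in when it is done.

Besides the shell and the picture viewer there is one more tool, called after "Emit:" in YAML: its name, and indented under it one key for each argument. jog_arm: Moves the arm, as the interface text tells. Shifts and turns lie within -1 to 1; 1 stands for 10 cm of shift or pi/2 rad of turn. Its arguments: {"type":"object","properties":{"deltas":{"type":"array"},"squeeze":{"type":"number"}},"required":["deltas"]}

```bash
mkdir -p pics; cat > h.py <<'E'
import numpy as np, cv2
from rig import r
def ray(n,u,v):
    c=r.calibration(n);K=np.array(c["mtx"]);T=np.array(c["world_from_camera"])
    d=np.array([(u-K[0,2])/K[0,0],(v-K[1,2])/K[1,1]]);s=d.copy()
    for _ in range(20): s=d/(1+c["k1"]*(s@s))
    return T[:3,3],T[:3,:3]@np.array([*s,1])
def onz(n,u,v,z):
    o,d=ray(n,u,v);return o+d*(z-o[2])/d[2]
def proj(n,p):
    c=r.calibration(n);K=np.array(c["mtx"]);T=np.linalg.inv(np.array(c["world_from_camera"]))
    q=T[:3,:3]@np.array(p)+T[:3,3];s=q[:2]/q[2];s=s*(1+c["k1"]*(s@s));return K[:2,:2]@s+K[:2,2]
E
python3 - <<'E'
from h import *
for n in("scene","top"):
    cv2.imwrite(f"pics/{n}0.png",cv2.resize(r.grab_frame(n),None,fx=1.5,fy=1.5,interpolation=2)); print(n,np.array(r.calibration(n)["world_from_camera"]).round(2).tolist(),r.calibration(n)["mtx"],r.calibration(n)["k1"])
print(r.sense())
E
```

```text
scene [[0.67, 0.52, -0.52, 1305.54], [0.74, -0.48, 0.47, -622.69], [-0.01, -0.7, -0.71, 1059.45], [0.0, 0.0, 0.0, 1.0]] [[381.06292027   0.         260.97586853]
 [  0.         381.06292027 189.09275218]
 [  0.           0.           1.        ]] -0.03777337186441728
top [[0.03, -0.98, 0.19, 291.84], [-1.0, -0.03, -0.01, 22.75], [0.02, -0.19, -0.98, 1450.98], [0.0, 0.0, 0.0, 1.0]] [[437.68690584   0.         260.59547504]
 [  0.         437.68690584 191.75153751]
 [  0.           0.           1.        ]] 0.047927930911145944
{'clock': 0.1, 'qpos': array([ 1.25862045e+00,  3.53604917e-01,  1.63403833e+00,  4.31853262e-06,
        1.15517812e+00, -2.42680955e-03]), 'qvel': array([-0.00077846, -0.00094203, -0.00203397,  0.00057008,  0.00118888,
        0.00057436]), 'joint_efforts': array([ 7.97051980e-04, -6.06361485e+01, -3.42817569e+01,  1.11679890e-05,
        4.13070884e-03, -2.87784580e-06]), 'eef_pos': array([190.41092012, 594.89175788, 255.62964067]), 'tcp_rot': array([-3.14158572e+00,  1.22870460e-03,  1.26104552e+00]), 'contact_force': array([ 0.2370439 , -0.61246695,  0.36666273]), 'wrist_torque': array([-0.0245551 , -0.03133992, -0.00227959]), 'opening': 1.0002801238282895}
```

View pics/scene0.png

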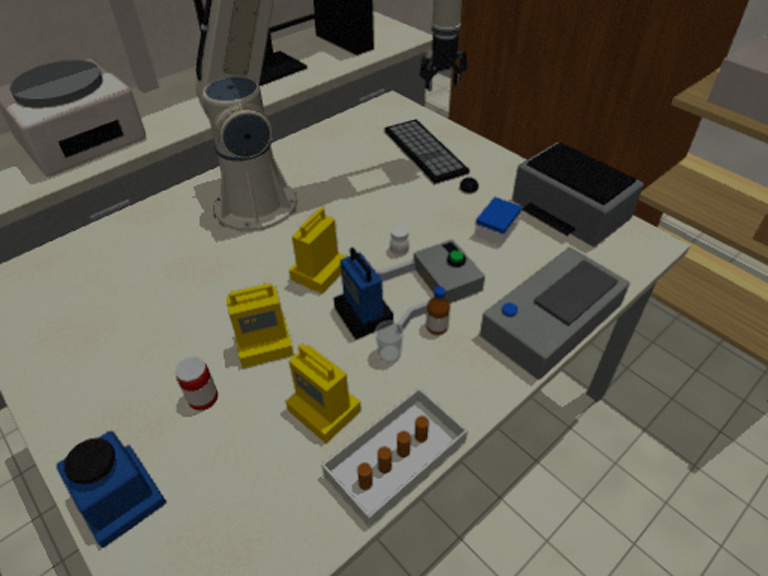

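View pics/top0.png

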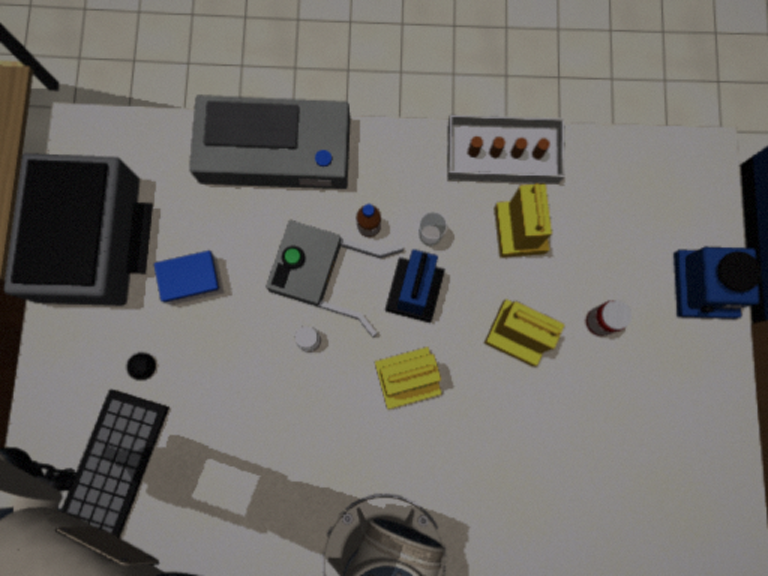

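The scene view shows the blue module at about (365,290), in front of the bay, with the housing at (450,270) and yellow look-alikes around it. In the top view (1.5x) the module is at (417,287), the housing at (305,262) and the green button at (292,256). The push goes left, towards world +y.

```bash
python3 - <<'E'
from h import *
im=r.grab_frame("top"); cv2.imwrite("pics/t1.png",cv2.resize(im[130:240,170:310],None,fx=5,fy=5,interpolation=cv2.INTER_CUBIC))
hsv=cv2.cvtColor(im,cv2.COLOR_BGR2HSV)
def cen(m):
    n,l,s,c=cv2.connectedComponentsWithStats(m); return [(s[i].tolist(),c[i].round(1).tolist(),i) for i in range(1,n) if s[i,4]>25],l
g,_=cen(cv2.inRange(hsv,(45,90,40),(80,255,255)));print("green",g)
for s,c,i in g: print(onz("top",*c,62).round(1))
sub=np.zeros(im.shape[:2],np.uint8);sub[130:240,170:310]=255
b,_=cen(cv2.inRange(hsv,(100,110,30),(125,255,255))&sub);print("blue",b)
for nm,m in(("grey",cv2.inRange(hsv,(0,0,60),(179,60,125))),("black",cv2.inRange(im,(0,0,0),(45,45,45)))):
    cs,_=cv2.findContours(m&sub,0,2)
    for c in cs:
        if cv2.contourArea(c)>150:
            R=cv2.minAreaRect(c);B=cv2.boxPoints(R);print(nm,cv2.contourArea(c),B.round(1).tolist())
            print([onz("top",*p,55 if nm=="grey" else 40).round(0)[:2].tolist() for p in B])
E
```

```text
green [([190, 165, 10, 11, 92], [194.4, 170.3], 1)]
[624.3 220.4  62. ]
blue [([242, 136, 8, 8, 49], [245.2, 139.8], 1), ([266, 167, 25, 38, 553], [278.2, 186.3], 2)]
grey 2245.5 [[173.10000610351562, 201.89999389648438], [191.39999389648438, 141.5], [270.5, 165.39999389648438], [252.10000610351562, 225.89999389648438]]
[[519.0, 284.0], [723.0, 237.0], [651.0, -27.0], [449.0, 27.0]]
grey 417.5 [[273.0, 153.0], [288.0, 138.0], [306.5, 156.5], [291.5, 171.5]]
[[693.0, -34.0], [747.0, -83.0], [685.0, -145.0], [633.0, -96.0]]
black 541.0 [[256.79998779296875, 206.8000030517578], [266.0, 171.89999389648438], [296.0, 179.8000030517578], [286.79998779296875, 214.6999969482422]]
[[514.0, 14.0], [632.0, -13.0], [609.0, -113.0], [491.0, -84.0]]
black 278.0 [[179.6999969482422, 188.39999389648438], [191.1999969482422, 161.60000610351562], [205.1999969482422, 167.60000610351562], [193.6999969482422, 194.39999389648438]]
[[567.0, 268.0], [659.0, 236.0], [640.0, 189.0], [549.0, 221.0]]
```

View pics/t1.png

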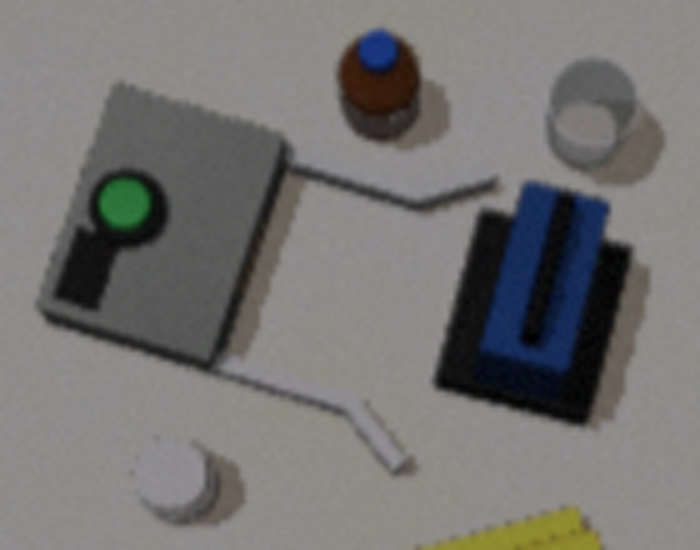

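In the crop, the housing top's corners are about (116,85), (286,137), (210,358) and (42,303). The base corners are about (482,212), (630,247), (586,422) and (437,385). The lower rail's flare ends at (405,465) and the upper one's at (495,183). The beaker at (590,110) stands close to the module's path.

```bash
python3 - <<'E'
from h import *
f=lambda x,y,z:onz("top",170+x/5-.4,130+y/5-.4,z)[:2]
H=[f(*p,55) for p in((116,85),(286,137),(210,358),(42,303))]
print("house",np.round(H,0).tolist(),[np.linalg.norm(H[i]-H[i-1]).round() for i in range(4)])
a=lambda d:np.arctan2(d[1],d[0])
print("bay yaw", [round(float(x),3) for x in (a(H[0]-H[1]),a(H[3]-H[2]),a(H[2]-H[1])+np.pi/2-0,a(H[3]-H[0])+np.pi/2)])
M=[f(482,212,40),f(630,247,40),f(586,422,0),f(437,385,0)]
print("mod",np.round(M,0).tolist(),[np.linalg.norm(M[i]-M[i-1]).round() for i in range(4)],"yaw",a(M[0]-M[1]),a(M[3]-M[2]),a(M[3]-M[0])+np.pi/2,a(M[2]-M[1])+np.pi/2,"c",np.mean(M,0))
T=[f(526,183,160),f(608,202,160),f(568,370,160),f(482,352,160)]
print("tower",np.round(T,0).tolist(),np.mean(T,0),[np.linalg.norm(T[i]-T[i-1]).round() for i in range(4)],a(T[0]-T[1]),a(T[3]-T[2]),a(T[3]-T[0])+np.pi/2)
for nm,p,z in (("jar",(173,465),70),("beaker",(593,95),85),("bottlecap",(379,48),130),("can",None,0),("flareL",(405,465),30),("flareR",(495,183),30),("kneeL",(348,405),30),("kneeR",(420,207),30)):
    if p:print(nm,f(*p,z).round())
# yaw from scene as a check on green
im=r.grab_frame("scene");h=cv2.cvtColor(im,cv2.COLOR_BGR2HSV)
m=cv2.inRange(h,(45,90,40),(80,255,255));n,l,s,c=cv2.connectedComponentsWithStats(m)
i=1+s[1:,4].argmax();print("green scene",c[i],s[i],onz("scene",*c[i],62).round(1))
m=cv2.inRange(h,(100,110,30),(125,255,255))
cv2.imwrite("pics/s1.png",cv2.resize(im[150:260,200:340],None,fx=5,fy=5,interpolation=cv2.INTER_CUBIC))
E
```

```text
house [[706.0, 231.0], [674.0, 118.0], [525.0, 160.0], [558.0, 270.0]] [np.float64(153.0), np.float64(118.0), np.float64(155.0), np.float64(115.0)]
bay yaw [1.3, 1.283, 4.434, 4.453]
mod [[632.0, -13.0], [611.0, -111.0], [499.0, -87.0], [521.0, 13.0]] [np.float64(114.0), np.float64(101.0), np.float64(114.0), np.float64(103.0)] yaw 1.3654893977573652 1.3565530319193568 4.481273562893212 4.5007511264104725 c [565.87936737 -49.72342731]
tower [[622.0, -36.0], [612.0, -86.0], [507.0, -64.0], [517.0, -12.0]] [564.42206765 -49.68361206] [np.float64(108.0), np.float64(51.0), np.float64(107.0), np.float64(53.0)] 1.3696352461934749 1.393599146550572 4.487971351978642
jar [454. 179.]
beaker [701. -82.]
bottlecap [714.  57.]
flareL [463.  32.]
flareR [654. -21.]
kneeL [501.  71.]
kneeR [636.  28.]
green scene [304.         170.20689655] [300 167   9   8  58] [611.2 226.5  62. ]
```

View pics/s1.png

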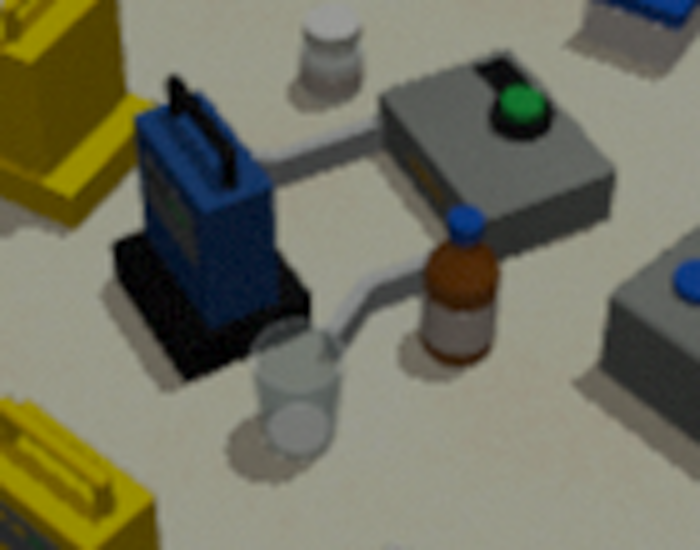

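The scene crop shows the module upright outside the mouth. The beaker is at (297,390) and the bottle at (460,290), both outside the right rail. Next I fix the green button by triangulation and measure the clearance to the yellow look-alikes behind the module.

```bash
python3 - <<'E'
from h import *
o1,d1=ray("top",194.4,170.3);o2,d2=ray("scene",304,170.2)
s=np.linalg.lstsq(np.c_[d1,-d2],o2-o1,rcond=None)[0];p,q=o1+s[0]*d1,o2+s[1]*d2
print("green",p,q)
yaw=1.295;e=np.array([np.cos(yaw),np.sin(yaw)])
print("bay origin from green",((p+q)/2)[:2]-135*e, "from housing",np.array([616,195])-112.5*e)
# same triangulation for handle top ends / tower corners: back-left top corner of tower
im=r.grab_frame("top");h=cv2.cvtColor(im,cv2.COLOR_BGR2HSV)
m=cv2.inRange(h,(22,120,60),(35,255,255))
for c in cv2.findContours(m,0,2)[0]:
    if cv2.contourArea(c)>150:
        R=cv2.approxPolyDP(cv2.convexHull(c),3,True)[:,0]
        print("yellow",[(onz("top",*x,40).round()[:2].tolist(),onz("top",*x,160).round()[:2].tolist()) for x in R])
E
```

```text
green [621.20820481 218.55279537  74.7407903 ] [619.51508124 216.31925196  74.01781313]
bay origin from green [583.5993535   87.53785559] from housing [585.36475873  86.75152661]
yellow [([435.0, -80.0], [423.0, -71.0]), ([378.0, -106.0], [371.0, -95.0]), ([340.0, -107.0], [336.0, -96.0]), ([306.0, 1.0], [305.0, 2.0]), ([402.0, 32.0], [393.0, 32.0])]
yellow [([545.0, -248.0], [524.0, -225.0]), ([496.0, -372.0], [479.0, -338.0]), ([450.0, -354.0], [437.0, -322.0]), ([407.0, -312.0], [397.0, -283.0]), ([452.0, -206.0], [438.0, -186.0])]
yellow [([663.0, -342.0], [632.0, -311.0]), ([646.0, -239.0], [616.0, -216.0]), ([764.0, -229.0], [723.0, -207.0]), ([783.0, -269.0], [741.0, -244.0])]
yellow [([817.0, -334.0], [772.0, -303.0]), ([701.0, -349.0], [666.0, -317.0]), ([689.0, -299.0], [655.0, -271.0]), ([797.0, -276.0], [754.0, -251.0])]
```

Emit:
jog_arm:
  deltas:
    - {"gripper":-1,"translation":[0.18,-0.36,0.03],"dr":[0,0,-0.075]}
    - {"gripper":-1,"translation":[0.18,-0.36,0.03],"dr":[0,0,-0.075]}
    - {"gripper":-1,"translation":[0.18,-0.36,0.03],"dr":[0,0,-0.075]}
    - {"gripper":-1,"translation":[0.18,-0.36,0.03],"dr":[0,0,-0.075]}
    - {"gripper":-1,"translation":[0.18,-0.36,0.03],"dr":[0,0,-0.075]}
    - {"gripper":-1,"translation":[0.18,-0.36,0.03],"dr":[0,0,-0.075]}
    - {"gripper":-1,"translation":[0.18,-0.36,0],"dr":[0,0,-0.075]}
    - {"gripper":-1,"translation":[0.18,-0.36,0],"dr":[0,0,-0.075]}
    - {"gripper":-1,"translation":[0.18,-0.36,0],"dr":[0,0,-0.075]}
    - {"gripper":-1,"translation":[0.18,-0.36,0],"dr":[0,0,-0.075]}

```text
clock: 1.08
eef_pos: [370.9, 233.5, 274.5]
tcp_rot: [-3.141, -0.001, 0.077]
contact_force: [1.0, -0.2, -0.1]
opening: 0.995
```

Emit:
jog_arm:
  deltas:
    - {"gripper":-1,"translation":[0.176,-0.372,0],"dr":[0,0,-0.062]}
    - {"gripper":-1,"translation":[0.176,-0.372,0],"dr":[0,0,-0.062]}
    - {"gripper":-1,"translation":[0.176,-0.372,0],"dr":[0,0,-0.062]}
    - {"gripper":-1,"translation":[0.176,-0.372,0],"dr":[0.052,-0.011,0]}
    - {"gripper":-1,"translation":[0.176,-0.372,0],"dr":[0.052,-0.011,0]}
    - {"gripper":-1,"translation":[0.176,-0.372,0],"dr":[0.052,-0.011,0]}
    - {"gripper":-1,"translation":[0.176,-0.372,0],"dr":[0,0,0]}
    - {"gripper":-1,"translation":[0.176,-0.372,0],"dr":[0,0,0]}
    - {"gripper":-1,"translation":[0.176,-0.372,0],"dr":[0,0,0]}
    - {"gripper":-1,"translation":[0.176,-0.372,0],"dr":[0,0,0]}
    - {"gripper":-1,"translation":[0,0,0],"dr":[0,0,0]}
    - {"gripper":-1,"translation":[0,0,0],"dr":[0,0,0]}

```text
clock: 2.08
eef_pos: [542.4, -128.3, 273.5]
tcp_rot: [-2.914, 0.004, -0.211]
contact_force: [-0.5, 0.6, -0.0]
opening: 0.999
```

```bash
python3 - <<'E'
from h import *
cv2.imwrite("pics/s2.png",cv2.resize(r.grab_frame("scene")[100:270,160:340],None,fx=3.4,fy=3.4,interpolation=cv2.INTER_CUBIC))
s=r.sense();print(s["qpos"].round(2),s["contact_force"].round(1),s["eef_pos"].round(1),s["tcp_rot"].round(3))
E
```

```text
[-0.36  0.25  1.76  0.24  1.19 -0.25] [-0.3  0.7 -0.1] [ 541.7 -126.8  273.5] [-2.913  0.005 -0.21 ]
```

View pics/s2.png

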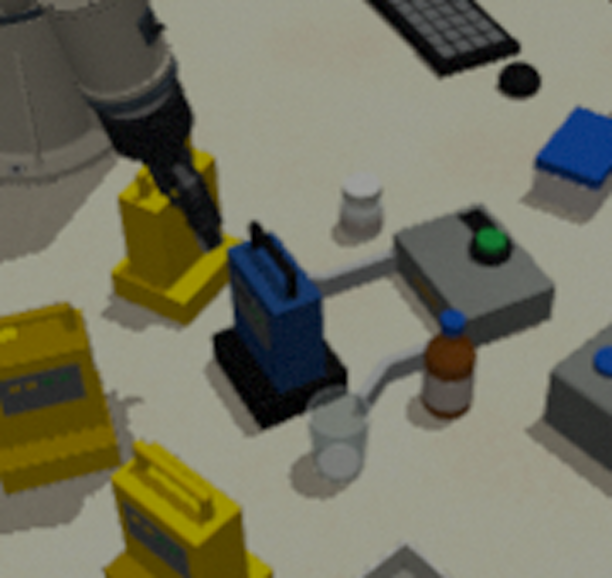

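The arm hovers behind the module with its fingers near (205,220). All the bystanders stand where they were. I back off slightly, then descend behind the base.

Emit:
jog_arm:
  deltas:
    - {"gripper":-1,"translation":[0.05,-0.15,-0.1],"dr":[0,0,0]}
    - {"gripper":-1,"translation":[0,0,-0.3],"dr":[0,0,0]}
    - {"gripper":-1,"translation":[0,0,-0.3],"dr":[0,0,0]}
    - {"gripper":-1,"translation":[0,0,-0.3],"dr":[0,0,0]}
    - {"gripper":-1,"translation":[0,0,-0.3],"dr":[0,0,0]}
    - {"gripper":-1,"translation":[0,0,-0.3],"dr":[0,0,0]}
    - {"gripper":-1,"translation":[0,0,-0.3],"dr":[0,0,0]}
    - {"gripper":-1,"translation":[0,0,-0.2],"dr":[0,0,0]}
    - {"gripper":-1,"translation":[0,0,-0.1],"dr":[0,0,0]}
    - {"gripper":-1,"translation":[0,0,-0.1],"dr":[0,0,0]}
    - {"gripper":-1,"translation":[0,0,-0.1],"dr":[0,0,0]}
    - {"gripper":-1,"translation":[0,0,0],"dr":[0,0,0]}

```text
clock: 3.13
eef_pos: [546.5, -140.7, 33.3]
tcp_rot: [-2.913, 0.004, -0.208]
contact_force: [-0.0, 0.0, 0.1]
opening: 0.998
```

```bash
python3 - <<'E'
from h import *
cv2.imwrite("pics/t2.png",cv2.resize(r.grab_frame("top")[130:250,170:330],None,fx=4.5,fy=4.5,interpolation=cv2.INTER_CUBIC))
s=r.sense();print(s["contact_force"].round(1),s["eef_pos"].round(1),s["tcp_rot"].round(3))
E
```

```text
[-0.9  0.1  0.6] [ 546.8 -141.    34.1] [-2.913  0.004 -0.208]
```

View pics/t2.png

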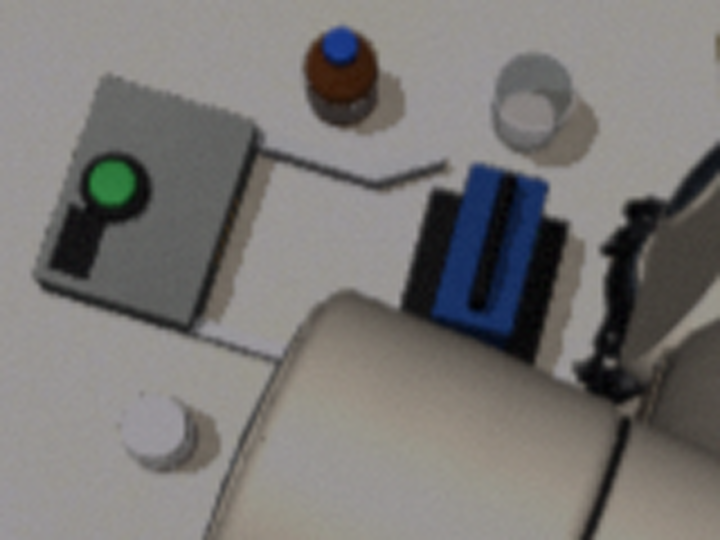

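The top view shows both fingertips just behind the black base at (605–650, 200–395), with a gap of about 20 mm and nearly parallel to it. I push in stages.

Emit:
jog_arm:
  deltas:
    - {"gripper":-1,"translation":[0.014,0.065,0],"dr":[0,0,0]}
    - {"gripper":-1,"translation":[0.014,0.065,0],"dr":[0,0,0]}
    - {"gripper":-1,"translation":[0.014,0.065,0],"dr":[0,0,0]}
    - {"gripper":-1,"translation":[0.009,0.08,0],"dr":[0,0,-0.0024]}
    - {"gripper":-1,"translation":[0.009,0.08,0],"dr":[0,0,-0.0024]}
    - {"gripper":-1,"translation":[0.009,0.08,0],"dr":[0,0,-0.0024]}
    - {"gripper":-1,"translation":[0.009,0.08,0],"dr":[0,0,-0.0024]}
    - {"gripper":-1,"translation":[0.009,0.08,0],"dr":[0,0,-0.0024]}
    - {"gripper":-1,"translation":[0.009,0.08,0],"dr":[0,0,-0.0024]}
    - {"gripper":-1,"translation":[0.009,0.08,0],"dr":[0,0,-0.0024]}
    - {"gripper":-1,"translation":[0.009,0.08,0],"dr":[0,0,-0.0024]}
    - {"gripper":-1,"translation":[0,0,0],"dr":[0,0,0]}

```text
clock: 4.18
eef_pos: [558.3, -56.7, 34.4]
tcp_rot: [-2.914, 0.003, -0.238]
contact_force: [0.0, -1.0, 0.3]
opening: 0.998
```

```bash
python3 - <<'E'
from h import *
cv2.imwrite("pics/t3.png",cv2.resize(r.grab_frame("top")[130:230,170:310],None,fx=5,fy=5,interpolation=cv2.INTER_CUBIC))
s=r.sense();print(s["contact_force"].round(1),s["eef_pos"].round(1),s["tcp_rot"].round(3))
E
```

```text
[-0.3  0.1  0.8] [558.3 -56.9  34.4] [-2.913  0.003 -0.238]
```

View pics/t3.png

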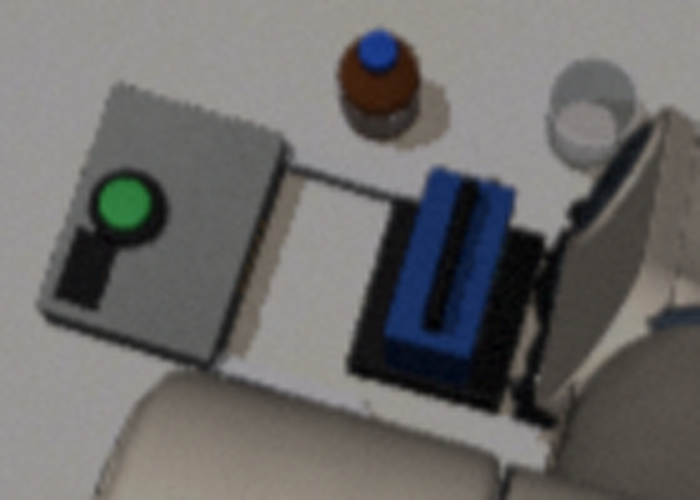

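The module now stands in the mouth. Its base corners are at (400,200), (545,237), (498,410) and (348,372), and the fingers are touching its rear face. I compute what remains.

```bash
cat >> h.py <<'E'
def fc(x,y,z,x0=170,y0=130,k=5): return onz("top",x0+x/k-.4,y0+y/k-.4,z)[:2]
def rep(M,T):
    a=lambda d:np.arctan2(d[1],d[0]); e=np.array([np.cos(1.295),np.sin(1.295)]);n=np.array([-e[1],e[0]])
    for Q in(M,T):
        c=np.mean(Q,0);d=c-np.array([584.5,87]);print("c",c.round(),"in bay",(d@e).round(1),(d@n).round(1),"yaw",np.round([a(Q[0]-Q[1]),a(Q[3]-Q[2]),a(Q[0]-Q[3])+0+np.pi/2,a(Q[1]-Q[2])+np.pi/2],3))
E
python3 - <<'E'
from h import *
rep([fc(400,200,40),fc(545,237,40),fc(498,410,0),fc(348,372,0)],[fc(432,168,160),fc(516,188,160),fc(470,358,160),fc(386,337,160)])
E
```

```text
c [572.   8.] in bay -79.6 -9.5 yaw [1.348 1.352 1.293 1.333]
c [571.   8.] in bay -79.8 -8.7 yaw [1.364 1.354 1.344 1.338]
```

Emit:
jog_arm:
  deltas:
    - {"gripper":-1,"translation":[0.009,0.08,0],"dr":[0,0,-0.003]}
    - {"gripper":-1,"translation":[0.009,0.08,0],"dr":[0,0,-0.003]}
    - {"gripper":-1,"translation":[0.009,0.08,0],"dr":[0,0,-0.003]}
    - {"gripper":-1,"translation":[0.009,0.08,0],"dr":[0,0,-0.003]}
    - {"gripper":-1,"translation":[0.009,0.08,0],"dr":[0,0,-0.003]}
    - {"gripper":-1,"translation":[0.009,0.08,0],"dr":[0,0,-0.003]}
    - {"gripper":-1,"translation":[0.009,0.08,0],"dr":[0,0,-0.003]}
    - {"gripper":-1,"translation":[0.009,0.08,0],"dr":[0,0,-0.003]}
    - {"gripper":-1,"translation":[0.009,0.05,0],"dr":[0,0,-0.002]}
    - {"gripper":-1,"translation":[0.005,0.03,0],"dr":[0,0,0]}

```text
clock: 5.07
eef_pos: [567.1, 14.3, 34.2]
tcp_rot: [-2.914, 0.003, -0.279]
contact_force: [-0.6, -6.6, 3.1]
opening: 1.003
```

```bash
python3 - <<'E'
from h import *
cv2.imwrite("pics/t4.png",cv2.resize(r.grab_frame("top")[130:230,170:310],None,fx=5,fy=5,interpolation=cv2.INTER_CUBIC))
s=r.sense();print(s["contact_force"].round(1),s["eef_pos"].round(1),s["tcp_rot"].round(3))
E
```

```text
[ 0.2 -2.1  1.8] [567.1  14.7  34.2] [-2.914  0.003 -0.279]
```

View pics/t4.png

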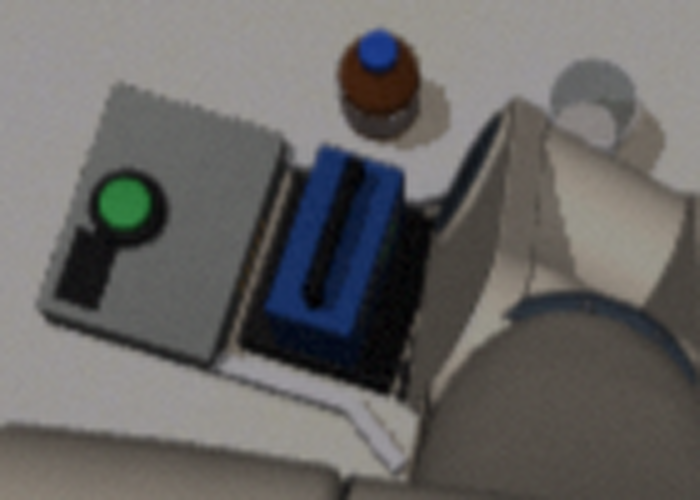

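The module is nearly in, with a thin strip about 7 mm wide left at (255,280). I finish along the bay axis and watch the force.

Emit:
jog_arm:
  deltas:
    - {"gripper":-1,"translation":[0.01,0.035,0],"dr":[0,0,0]}
    - {"gripper":-1,"translation":[0.01,0.035,0],"dr":[0,0,0]}
    - {"gripper":-1,"translation":[0.004,0.02,0],"dr":[0,0,0]}
    - {"gripper":-1,"translation":[0,0,0],"dr":[0,0,0]}

```text
clock: 5.45
eef_pos: [569.5, 23.2, 34.2]
tcp_rot: [-2.914, 0.003, -0.279]
contact_force: [-0.5, -2.9, 2.4]
opening: 1.001
```

Emit:
jog_arm:
  deltas:
    - {"gripper":-1,"translation":[0.004,0.014,0],"dr":[0,0,0]}
    - {"gripper":-1,"translation":[0.004,0.014,0],"dr":[0,0,0]}
    - {"gripper":-1,"translation":[0,0,0],"dr":[0,0,0]}

```text
clock: 5.7
eef_pos: [570.2, 23.9, 34.2]
tcp_rot: [-2.916, 0.001, -0.278]
contact_force: [-4.1, -18.8, 6.4]
opening: 1.0
```

The force jumped to 19 N and the fingers stopped, so the module is against the stop. I back off, rise, and move the arm clear to look.

Emit:
jog_arm:
  deltas:
    - {"gripper":-1,"translation":[-0.03,-0.1,0],"dr":[0,0,0]}
    - {"gripper":-1,"translation":[-0.06,-0.2,0],"dr":[0,0,0]}
    - {"gripper":-1,"translation":[-0.06,-0.2,0.1],"dr":[0,0,0]}
    - {"gripper":-1,"translation":[0,0,0.4],"dr":[0,0,0]}
    - {"gripper":-1,"translation":[0,0,0.4],"dr":[0,0,0]}
    - {"gripper":-1,"translation":[0,0,0.4],"dr":[0,0,0]}
    - {"gripper":-1,"translation":[0,0,0.4],"dr":[0,0,0]}
    - {"gripper":1,"translation":[0,0,0.4],"dr":[-0.052,0.011,0]}
    - {"gripper":1,"translation":[0,0,0.4],"dr":[-0.052,0.011,0]}
    - {"gripper":1,"translation":[-0.25,0,0],"dr":[-0.04,0.01,0]}
    - {"gripper":1,"translation":[-0.35,0,0],"dr":[0,0,0]}
    - {"gripper":1,"translation":[-0.35,0,0],"dr":[0,0,0]}

```text
clock: 6.7
eef_pos: [459.3, -23.0, 284.5]
tcp_rot: [3.139, -0.011, -0.277]
contact_force: [0.0, 0.2, 0.0]
opening: 0.3
```

Emit:
jog_arm:
  deltas:
    - {"gripper":1,"translation":[-0.35,0,0],"dr":[0,0,0]}
    - {"gripper":1,"translation":[-0.2,0,0],"dr":[0,0,0]}
    - {"gripper":1,"translation":[0,0,0],"dr":[0,0,0]}

```text
clock: 6.95
eef_pos: [400.7, -23.6, 283.5]
tcp_rot: [3.138, -0.008, -0.278]
contact_force: [-0.1, 0.5, -0.1]
opening: 0.0
```

```bash
python3 - <<'E'
from h import *
cv2.imwrite("pics/t5.png",cv2.resize(r.grab_frame("top")[130:230,170:310],None,fx=5,fy=5,interpolation=cv2.INTER_CUBIC))
s=r.sense();print(s["contact_force"].round(1),s["eef_pos"].round(1),s["tcp_rot"].round(3),s["opening"],s["qpos"].round(2))
E
```

```text
[ 0.9 -0.5  0.6] [403.3 -23.7 284.1] [ 3.139 -0.01  -0.278] 0.004508099179329064 [-0.06 -0.04  2.04 -0.01  1.13  0.22]
```

View pics/t5.png

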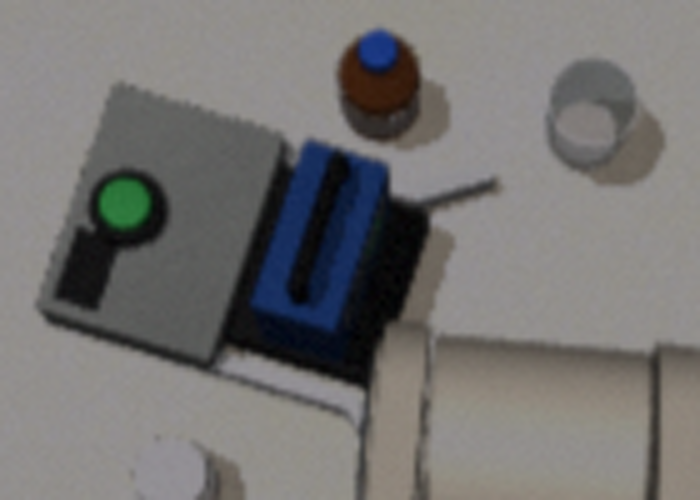

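The module is flush against the housing with no bench strip visible. The tower corners are at (308,142), (388,165), (335,325) and (253,302), and the beaker and bottle haven't moved. I check the numbers.

```bash
python3 - <<'E'
from h import *
T=[fc(308,142,160),fc(388,165,160),fc(335,325,160),fc(253,302,160)];rep(T,T)
im=r.grab_frame("top");a=cv2.inRange(cv2.cvtColor(im,cv2.COLOR_BGR2HSV),(45,90,40),(80,255,255));ys,xs=np.nonzero(a);print(onz("top",xs.mean(),ys.mean(),70))
E
```

```text
c [587.  87.] in bay 0.4 -2.1 yaw [1.317 1.325 1.291 1.295]
c [587.  87.] in bay 0.4 -2.1 yaw [1.317 1.325 1.291 1.295]
[622.78425976 218.93038299  70.        ]
```

Within tolerance: x +0.4 mm, y −2.1 mm, yaw off by about 0.01–0.02 rad. Now the button, at about (621.5, 217.5), top at roughly 70–74 mm, with the gripper shut.

Emit:
jog_arm:
  deltas:
    - {"gripper":1,"translation":[0.22,0.242,0],"dr":[0,0,0]}
    - {"gripper":1,"translation":[0.22,0.242,0],"dr":[0,0,0]}
    - {"gripper":1,"translation":[0.22,0.242,0],"dr":[0,0,0]}
    - {"gripper":1,"translation":[0.22,0.242,0],"dr":[0,0,0]}
    - {"gripper":1,"translation":[0.22,0.242,0],"dr":[0,0,0]}
    - {"gripper":1,"translation":[0.22,0.242,0],"dr":[0,0,0]}
    - {"gripper":1,"translation":[0.22,0.242,0],"dr":[0,0,0]}
    - {"gripper":1,"translation":[0.22,0.242,0],"dr":[0,0,0]}
    - {"gripper":1,"translation":[0.22,0.242,0],"dr":[0,0,0]}
    - {"gripper":1,"translation":[0.22,0.242,0],"dr":[0,0,0]}
    - {"gripper":1,"translation":[0,0,0],"dr":[0,0,0]}
    - {"gripper":1,"translation":[0,0,0],"dr":[0,0,0]}

```text
clock: 8.05
eef_pos: [626.4, 219.5, 282.5]
tcp_rot: [3.138, -0.01, -0.277]
contact_force: [0.1, -0.4, 0.0]
opening: 0.0
```

Emit:
jog_arm:
  deltas:
    - {"gripper":1,"translation":[-0.04,-0.015,-0.3],"dr":[0,0,0]}
    - {"gripper":1,"translation":[0,0,-0.35],"dr":[0,0,0]}
    - {"gripper":1,"translation":[0,0,-0.35],"dr":[0,0,0]}
    - {"gripper":1,"translation":[0,0,-0.35],"dr":[0,0,0]}
    - {"gripper":1,"translation":[0,0,-0.3],"dr":[0,0,0]}
    - {"gripper":1,"translation":[0,0,0],"dr":[0,0,0]}
    - {"gripper":1,"translation":[0,0,0],"dr":[0,0,0]}

```text
clock: 8.63
eef_pos: [620.0, 215.5, 117.8]
tcp_rot: [3.136, -0.008, -0.279]
contact_force: [0.1, 1.7, 1.2]
opening: -0.0
```

```bash
python3 - <<'E'
from h import *
cv2.imwrite("pics/s6.png",cv2.resize(r.grab_frame("scene")[110:220,240:360],None,fx=5,fy=5,interpolation=cv2.INTER_CUBIC))
s=r.sense();print(s["contact_force"].round(1),s["eef_pos"].round(1),s["tcp_rot"].round(3))
p=s["eef_pos"].copy();p[2]-=25;print((np.array(proj("scene",p))-[240,110])*5)
E
```

```text
[ 0.  -0.5  1.3] [621.5 216.2 119.8] [ 3.138 -0.011 -0.279]
[323.83599599 282.05676213]
```

View pics/s6.png

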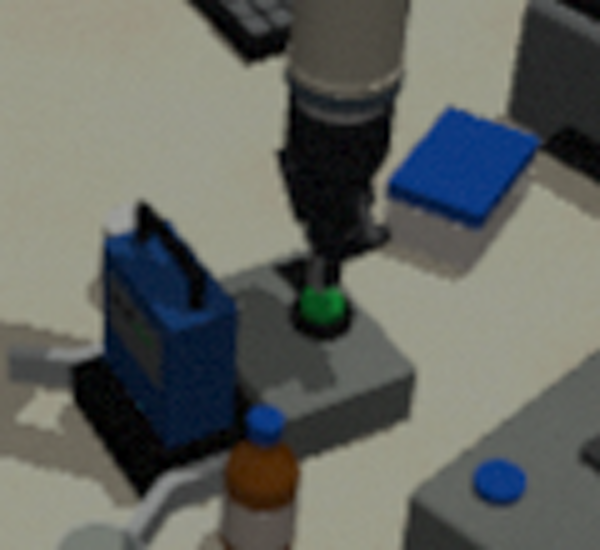

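The shut fingertips at (322,280) sit right over the green button at (323,303), and the module is docked. I press slowly and watch the force.

Emit:
jog_arm:
  deltas:
    - {"gripper":1,"translation":[0,0,-0.06],"dr":[0,0,0]}
    - {"gripper":1,"translation":[0,0,-0.06],"dr":[0,0,0]}
    - {"gripper":1,"translation":[0,0,-0.06],"dr":[0,0,0]}
    - {"gripper":1,"translation":[0,0,0],"dr":[0,0,0]}

```text
clock: 9.02
eef_pos: [621.3, 216.5, 100.9]
tcp_rot: [3.139, -0.011, -0.278]
contact_force: [0.4, -0.1, 1.0]
opening: 0.002
```

Emit:
jog_arm:
  deltas:
    - {"gripper":1,"translation":[0,0,-0.03],"dr":[0,0,0]}
    - {"gripper":1,"translation":[0,0,-0.03],"dr":[0,0,0]}
    - {"gripper":1,"translation":[0,0,0],"dr":[0,0,0]}

```text
clock: 9.27
eef_pos: [621.4, 216.6, 96.1]
tcp_rot: [3.139, -0.011, -0.278]
contact_force: [-1.9, -0.6, 7.7]
opening: 0.002
```

Emit:
jog_arm:
  deltas:
    - {"gripper":1,"translation":[0,0,-0.02],"dr":[0,0,0]}
    - {"gripper":1,"translation":[0,0,0],"dr":[0,0,0]}
    - {"gripper":1,"translation":[0,0,0],"dr":[0,0,0]}

```text
clock: 9.52
eef_pos: [621.6, 216.7, 95.8]
tcp_rot: [3.139, -0.012, -0.278]
contact_force: [-7.6, -3.3, 24.4]
opening: 0.002
```

It meets a hard stop at 24 N. I release in steps to read the spring profile and confirm the full travel.

Emit:
jog_arm:
  deltas:
    - {"gripper":1,"translation":[0,0,-0.01],"dr":[0,0,0]}
    - {"gripper":1,"translation":[0,0,0.06],"dr":[0,0,0]}
    - {"gripper":1,"translation":[0,0,0],"dr":[0,0,0]}
    - {"gripper":1,"translation":[0,0,0],"dr":[0,0,0]}

```text
clock: 9.85
eef_pos: [621.7, 216.7, 98.8]
tcp_rot: [3.139, -0.012, -0.278]
contact_force: [1.1, -0.7, 3.5]
opening: -0.001
```

```bash
cat > avg.py <<'E'
from h import *
L=[]
for _ in range(6):
    r.grab_frame("top");s=r.sense();L.append([s["eef_pos"][2],s["contact_force"][2]])
print(np.mean(L,0).round(2))
E
python3 avg.py
```

```text
[98.19  3.58]
```

Emit:
jog_arm:
  deltas:
    - {"gripper":1,"translation":[0,0,0.02],"dr":[0,0,0]}
    - {"gripper":1,"translation":[0,0,0],"dr":[0,0,0]}
    - {"gripper":1,"translation":[0,0,0],"dr":[0,0,0]}

```text
clock: 10.4
eef_pos: [621.0, 216.4, 99.9]
tcp_rot: [3.138, -0.01, -0.278]
contact_force: [1.8, -0.0, 1.9]
opening: -0.001
```

```bash
python3 avg.py
```

```text
[99.89  3.  ]
```

Emit:
jog_arm:
  deltas:
    - {"gripper":1,"translation":[0,0,0.06],"dr":[0,0,0]}
    - {"gripper":1,"translation":[0,0,0],"dr":[0,0,0]}
    - {"gripper":1,"translation":[0,0,0],"dr":[0,0,0]}

```text
clock: 10.95
eef_pos: [620.7, 216.4, 106.1]
tcp_rot: [3.138, -0.01, -0.278]
contact_force: [0.3, -1.0, -0.2]
opening: -0.0
```

```bash
python3 avg.py
```

```text
[105.8    0.25]
```

The spring is still pushing at 98–100 mm (3.6 and 3.0 N) and gone by 106, with a hard stop at 95.8. That fits about 6 mm of travel, fully pressed. I retract and check.

Emit:
jog_arm:
  deltas:
    - {"gripper":1,"translation":[0,0,0.3],"dr":[0,0,0]}
    - {"gripper":1,"translation":[0,0,0.35],"dr":[0,0,0]}
    - {"gripper":1,"translation":[0,0,0.35],"dr":[0,0,0]}
    - {"gripper":1,"translation":[0,0,0.35],"dr":[0,0,0]}
    - {"gripper":1,"translation":[0,0,0.35],"dr":[0,0,0]}
    - {"gripper":1,"translation":[-0.25,0.25,0.1],"dr":[0,0,0]}
    - {"gripper":1,"translation":[-0.25,0.25,0],"dr":[0,0,0]}
    - {"gripper":1,"translation":[-0.25,0.25,0],"dr":[0,0,0]}
    - {"gripper":1,"translation":[-0.25,0.25,0],"dr":[0,0,0]}
    - {"gripper":1,"translation":[-0.2,0.2,0],"dr":[0,0,0]}
    - {"gripper":1,"translation":[0,0,0],"dr":[0,0,0]}
    - {"gripper":1,"translation":[0,0,0],"dr":[0,0,0]}

```text
clock: 12.25
eef_pos: [500.1, 337.4, 286.1]
tcp_rot: [3.138, -0.011, -0.276]
contact_force: [0.7, 0.2, -0.1]
opening: 0.001
```

```bash
python3 - <<'E'
from h import *
a=cv2.resize(r.grab_frame("top")[120:240,140:310],None,fx=4,fy=4,interpolation=cv2.INTER_CUBIC)
cv2.imwrite("pics/t7.png",a);s=r.sense();print(s["eef_pos"].round(),s["qvel"].round(3),s["contact_force"].round(1))
E
```

```text
[501. 337. 286.] [-0.028  0.008 -0.008 -0.002  0.001 -0.002] [1.  0.8 0.1]
```

View pics/t7.png

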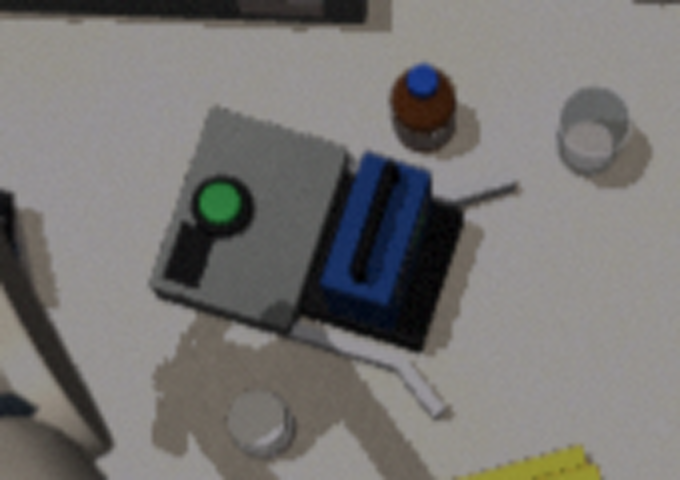

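The module, at (378,235), is flush with the housing and square to it. The button at (220,202) is up and free, the jar, bottle and beaker are in place, and the arm is clear. I hand the job in.

```bash
python3 -c "
from rig import r
print(r.sign_off())"
```

```text
the job is handed in; nothing more can be done
None
```

The module is home in the bay, the green button has been pressed fully and released, and I handed the job in at about 12.3 s of the 53 s allowed. The hand-in gives no verdict, so everything below is from my own checks.

- **Push:** I slid the module in with the open fingertips, the grasp point about 30 mm above the bench at its black base. The push force jumped to about 19 N when it met the back stop.
- **Module position:** The top camera, after I backed off, put the module at x +0.4 mm and y −2.1 mm in the bay. Yaw was within about 0.03 rad of square, and it stood upright. These numbers are good to a few millimetres.
- **Button:** I pressed it with the shut fingers to a hard stop at 24 N. On release the spring was still pushing over 2–4 mm of lift and had let go by 10 mm. That fits full travel, but I had no direct reading of the button's position.
- **Surroundings:** In the last picture the jar, bottle and beaker stand where they were and the arm is clear of everything. The can, mouse and tip box were outside that crop; the arm did not go near the can or mouse and stayed clear of the tip box.

**Disagreement:** with the button top assumed at 62 mm, the two cameras placed it about 13 mm apart. Triangulating both views gave about 74 mm and agreed to about 3 mm. Contact at about 77 mm agreed with that.

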